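Torque the wheel nut of a stockroom trolley

TASK

On the orange packing bench two trolley wheels lie on their axle plates, each with a click wrench already seated on its nut. Tighten the nut of the red-centred wheel: swing its wrench handle clockwise (seen from above) until the nut is tight and the handle trips, folding about 20 degrees at the brass joint near the head; then stop, do not fold it right over, and take the gripper away. Leave the wrench on the grey-centred wheel where it is.

Things in the scene. Friction and masses are not known exactly. Their poses are not given: they have to be found in the camera images.
- red_handle (a point): Where to push the red-centred wheel's click wrench: centre of its black rubber grip (115 mm long, 24 wide, 24 high), 85 mm above the bench, only bench below it. x axis: level along the handle to the head, z up. With the handle straight the nut's vertical axis is 200 mm and the brass fold joint 140 mm along +x. The grip starts on the robot's side of the nut; clockwise carries it roughly to +y.
- red_nut (a joint): Turn of the red-centred wheel's nut and wrench head, rad, growing clockwise seen from above. Starts between 0 and 0.25, turns against a steady drag of about 4 N at the grip, comes to a firm stop at 0.6, where it is tight, and stays where it is left. The wheel itself is fixed: 160 mm across, top 50 mm above the bench; the wrench head over it reaches 96 mm.
- red_click (a joint): Fold of that wrench's handle at its brass joint, rad: 0 straight (at the start), growing clockwise seen from above to a hard stop at 0.8. Gives way only at about 10 N at the grip, so it stays straight until the nut is tight, then folds steadily and stays folded where it is left. Tripped is more than 0.14; never more than 0.61.
- grey_handle (a point): The same point on the identical click wrench of the grey-centred wheel, the bystander; same axes and sizes. To be left alone. Which of the two wheels is on the left varies. A thread spool, a white bottle and a socket stand loose beyond the wheels, out of the way.

How it is judged:
By the outcome, as a careful person would: the job done as asked, in the order asked, and still so for the second after the job is handed in, with the robot touching nothing.
It also fails if it takes over 38 s, if anything falls off the work surface, if the arm or the gripper's body presses on something with over 40 N, if the wrist force passes 120 N, or if a joint passes its speed limit or range.

ROBOT

A 7-joint arm with a two-finger parallel gripper is mounted at the origin on the work surface. World frame = base frame: x ahead of the robot, y to its left, z up, the work surface at z = 0. Lengths are in m, angles in rad, forces in N, time in s.
With the tool pointing down it reaches from about 0.425 to 0.925 m from the base axis. Payload 6.8 kg.
Tool frame: the origin (TCP) lies midway between the tips of the shut fingers; the grasp point (between the pads) lies 19 mm behind it (r.grip_point_offset is the distance from the TCP to the grasp point, in m); z points along the fingers, y is the direction in which the jaws open and shut (so a half turn about z gives the same grasp; the last joint's range is limited). The gripper opens to 85 mm and grips with 20 to 120 N. Pads are 22 mm wide; open, the fingers measure 114 mm over their backs; the gripper's body (76 mm by 85 mm) begins 54 mm behind the grasp point. The pads swing forward as they close: fully open they stand 13 mm farther back than shut.
Start: joints at [0.995, 0.477, 0.022, 1.555, -0.011, 1.109, -0.083], TCP at [0.304, -0.602, 0.231] pointing down, gripper open.
Joint ranges: [-2.96, 2.96], [-0.34, 2.1], [-1.41, 1.46], [0.24, 2.44], [-1.37, 4.51], [0.17, 1.92], [-2.96, 2.96]. Speed limits (rad/s): [2.39, 2.39, 3.14, 3.14, 3.14, 3.14, 3.14].

INTERFACE

Orientations are given as a rotation vector (axis times angle).
In Python, from bench import r, grab_frame, camera_params gives the robot as it stands.
- The arm moves only by the tool carry_out, never from a script. Its argument "motion" is text: rows parted by semicolons, each of 5 numbers parted by spaces: the closure, from 0 (fully open) to 1 (shut), then the shift along the tool's x, y, z in mm, then the turn about the tool's z in rad. In form: fingers dx dy dz twist; .... A call has exactly 8 rows; each row shifts and turns the commanded pose from where the row before left it, along the tool's axes as they then stand; what a row does not reach is not made up. A row lasts 1/8 s, in which the tool goes at most 62.5 mm and 10.7 degrees, less where a joint would pass 70% of its speed; a pose out of reach is approached as far as the arm can. A call with a gripper value outside its range is refused whole. The fingers move at their own pace and stop on an object; "newtons" is the grip in N (left out, the last holds). Time passes only in rows, so rows that do not move let the fingers close, or fill a call up. It gives the time, the measured TCP pose, the force and the opening at its end, in the units of the state.
- r.get_obs(): the state, without advancing time (a new reading comes with each control period).
- grab_frame(name): name is "scene" or "side" or "wrist"; returns the picture (420x560x3 uint8, red, green, blue); there is no depth.
- camera_params(name): a dict with "fx", "fy", "cx", "cy" (pixels), "k1" (the pictures are not rectified: a ray, as slopes to the right and down, at radius r is drawn at 1 + k1 r^2 times it, then the intrinsics apply), "eye" and "attitude" of the camera in the world. Camera axes: x right, y down, z forward; pixel columns grow to the right and rows downward; lengths in m; the calibration is good to about 2 mm. A picture is of the moment at which its call begins: read the wrist's pose just before it. camera_params takes no time and is no camera call; for the wrist camera it gives the pose at the moment of the call.
- r.hand_in(): hands the job in, once; it reports no verdict.
The state is a dict: "clock": time; "joints": joint angles; "qvel": joint speeds; "tau": joint torques, N m; "tcp_pos": TCP position; "orientation": TCP orientation; "contact_force": force on the tool from outside, world axes, zero at the start; "moment": the same for the moment, N m; "grip_width": finger opening in m.
Only numpy, scipy, OpenCV 4.12 (cv2) and the standard library are available. Lean on these libraries where they do the work, as an engineer would, in place of code of your own. Each camera call takes 0.05 s, during which the arm holds its last target.

## Working session

There is one attempt and no reset: what is moved stays moved. The work goes in short steps, Python scripts to look and compute and a tool call to move; the robot and the scene stay as the last step left them, time stands still between calls to the robot, and variables do not carry over. Pictures are saved under pics/ and viewed, and the job is handed in when it is done.

Besides the shell and the picture viewer there is one more tool, called after "Call:" by a JSON object that holds its "api" and its "payload". carry_out: Moves the arm, as the interface text tells. Its arguments: {"type":"object","properties":{"motion":{"type":"string"},"newtons":{"type":"number"}},"required":["motion"]}

```bash
mkdir -p pics; ls; python3 - <<'E'
from bench import r, grab_frame, camera_params
import cv2
o=r.get_obs();print(o['clock'],o['tcp_pos'],o['orientation'],o['grip_width'],r.grip_point_offset)
for n in('scene','side'):
    print(camera_params(n)); cv2.imwrite(f'pics/{n}0.png',grab_frame(n)[:,:,::-1])
E
```

```text
pics
0.0 [ 0.3040658  -0.60195786  0.23029412] [-3.05430731e+00 -7.27804720e-01  9.59547453e-04] 0.08515003485692428 0.0187
{'fx': 541.9515257881823, 'fy': 541.9515257881823, 'cx': 282.30869574652365, 'cy': 215.0074069298396, 'k1': -0.09517951731757855, 'eye': array([ 1.18578499, -0.27246206,  1.10076603]), 'attitude': array([-2.17416178, -1.52661903,  0.44316651])}
{'fx': 471.55000684650963, 'fy': 471.55000684650963, 'cx': 279.9621533848846, 'cy': 211.51131118241156, 'k1': 0.041204735530942296, 'eye': array([-0.00469433,  0.62153536,  0.715952  ]), 'attitude': array([-0.91404047,  2.33695931, -1.28023705])}
```

View pics/scene0.png

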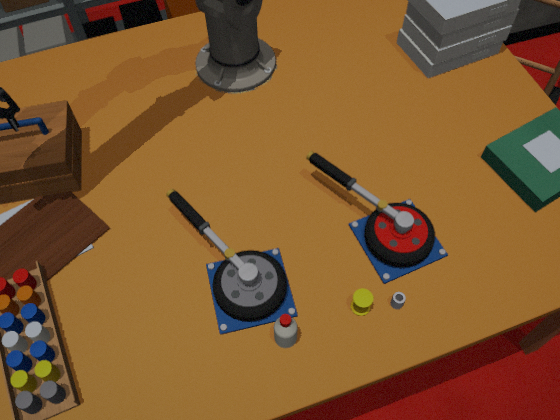

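View pics/side0.png

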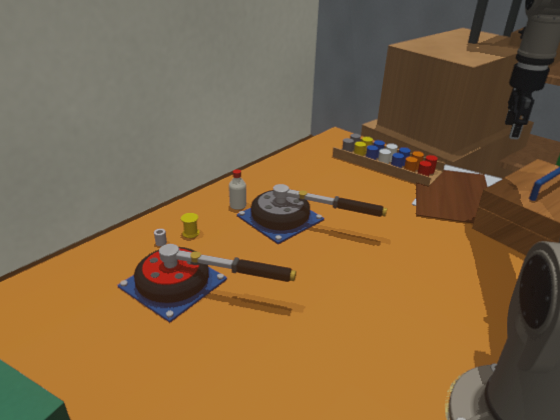

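The scene view has the red wheel at about (400,233), its grip running from about (312,157) to (352,184). The grey wrench is to its left, on the robot's -y side. I'll enlarge for measuring.

```bash
python3 - <<'E'
import cv2
a=cv2.imread('pics/scene0.png')[140:250,300:450]; cv2.imwrite('pics/sc_crop.png',cv2.resize(a,None,fx=5,fy=5,interpolation=cv2.INTER_CUBIC))
a=cv2.imread('pics/side0.png')[230:320,150:310]; cv2.imwrite('pics/si_crop.png',cv2.resize(a,None,fx=5,fy=5,interpolation=cv2.INTER_CUBIC))
E
```

```text
(no output)
```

View pics/sc_crop.png

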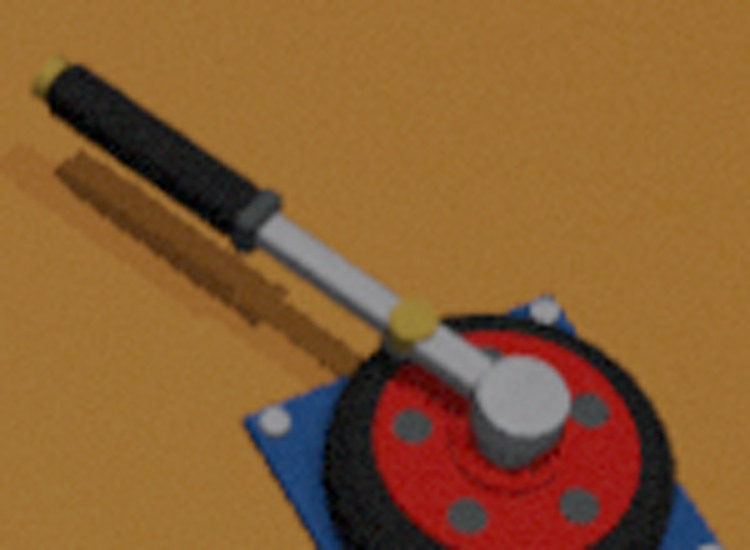

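View pics/si_crop.png

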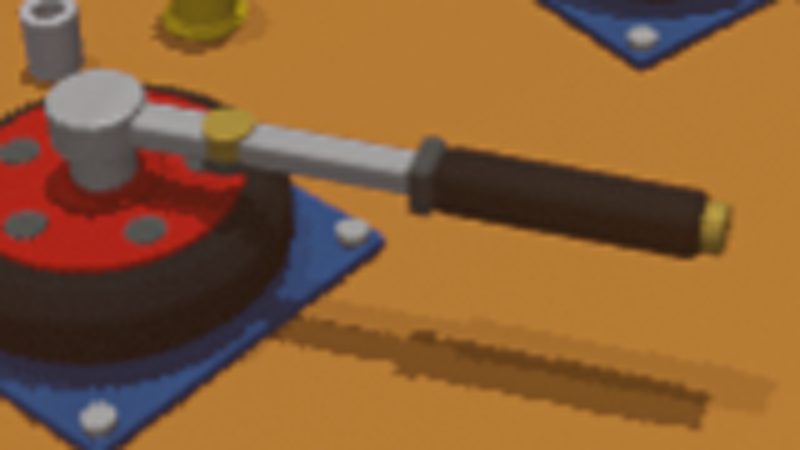

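```bash
cat > h.py <<'E'
import numpy as np, cv2
from scipy.spatial.transform import Rotation as R
from bench import r, grab_frame, camera_params
def K(p): return np.array([[p['fx'],0,p['cx']],[0,p['fy'],p['cy']],[0,0,1]]),np.array([p['k1'],0,0,0,0.])
def ray(p,uv):
    k,d=K(p); n=cv2.undistortPoints(np.array([[uv]],float),k,d)[0,0]
    return R.from_rotvec(p['attitude']).apply([n[0],n[1],1])
def at(n,uv,z,p=None):
    p=p or camera_params(n); v=ray(p,uv); return p['eye']+v*(z-p['eye'][2])/v[2]
def proj(p,X):
    m=R.from_rotvec(p['attitude']).inv(); k,d=K(p)
    return cv2.projectPoints(m.apply(np.atleast_2d(X)-p['eye']),np.zeros(3),np.zeros(3),k,d)[0][:,0]
E
python3 - <<'E'
from h import *
s=lambda x,y,ox,oy:((x+.5)/5-.5+ox,(y+.5)/5-.5+oy)
for nm,z,a,b in(('nut',.096,(522,392),(97,98)),('grip',.085,(155,148),(570,202)),('brass',.097,(414,322),(229,124)),('gend',.085,(68,90),(698,224))):
    print(nm,at('scene',s(*a,300,140),z),at('side',s(*b,150,230),z))
for nm,z,a in(('greynut',.096,(248,270)),('greygrip',.085,(190,211))): print(nm,at('scene',a,z))
o=r.get_obs();print(R.from_rotvec(o['orientation']).as_matrix())
E
```

```text
nut [0.69461289 0.17842556 0.096     ] [0.69373715 0.17738098 0.096     ]
grip [0.51047498 0.08195309 0.085     ] [0.51010562 0.07904338 0.085     ]
brass [0.64595075 0.14909123 0.097     ] [0.63859784 0.15121621 0.097     ]
gend [0.46490527 0.05634132 0.085     ] [0.46284417 0.05310828 0.085     ]
greynut [ 0.69783374 -0.17966695  0.096     ]
greygrip [ 0.51016452 -0.25569231  0.085     ]
[[ 8.92550065e-01  4.50947456e-01 -8.79666559e-04]
 [ 4.50948293e-01 -8.92548921e-01  1.43535698e-03]
 [-1.37874859e-04 -1.67781210e-03 -9.99998583e-01]]
```

Call:
{"api": "carry_out", "payload": {"motion": "1 20 -18 -30 0;1 40 -36 -20 0;1 42 -38 0 0;1 42 -38 0 0;1 42 -38 0 0;1 42 -38 0 0;1 42 -38 0 0;1 42 -38 0 0", "newtons": 40}}

```text
clock: 1.1
tcp_pos: [0.4559, -0.2083, 0.2812]
orientation: [3.056, 0.728, -0.0]
contact_force: [1.2, 0.4, 0.0]
grip_width: 0.0
```

Call:
{"api": "carry_out", "payload": {"motion": "1 37 -35 0 0;1 37 -35 0 0;1 37 -34 0 0;1 37 -34 0 0;1 37 -34 20 0;1 0 0 50 0;1 0 0 50 0;1 0 0 30 0"}}

```text
clock: 2.1
tcp_pos: [0.5416, 0.0267, 0.1285]
orientation: [-3.055, -0.729, 0.006]
contact_force: [0.2, -0.3, 0.5]
grip_width: -0.0003
```

Call:
{"api": "carry_out", "payload": {"motion": "1 0 0 40 0;1 0 0 29 0;1 0 0 0 0;1 0 0 0 0;1 0 0 0 0;1 0 0 0 0;1 0 0 0 0;1 0 0 0 0"}}

```text
clock: 3.1
tcp_pos: [0.5434, 0.0268, 0.0625]
orientation: [3.056, 0.728, 0.0]
contact_force: [-0.1, 0.2, -0.2]
grip_width: -0.0001
```

```bash
python3 - <<'E'
from h import *
o=r.get_obs();print(o['tcp_pos'],o['contact_force'],o['clock'])
a=grab_frame('scene')[:,:,::-1];b=grab_frame('side')[:,:,::-1]
cv2.imwrite('pics/s1.png',np.hstack([cv2.resize(a[120:300,240:480],None,fx=2,fy=2),cv2.resize(b[180:360,100:260+0],None,fx=2,fy=2)]))
cv2.imwrite('pics/side1.png',b)
E
```

```text
[0.54336067 0.02680784 0.0625192 ] [-0.12980523  0.17318239 -0.19976841] 3.1
```

View pics/s1.png

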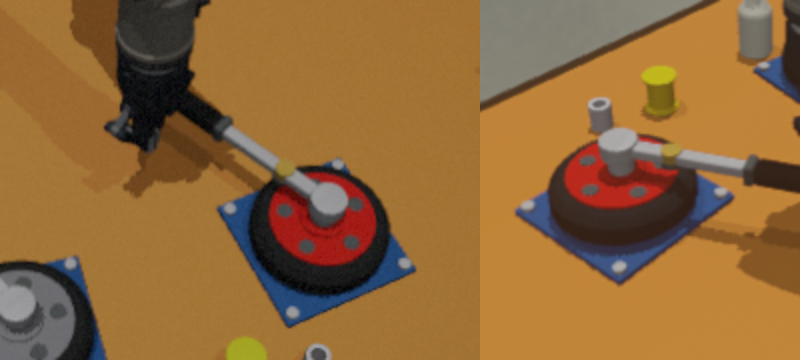

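View pics/side1.png

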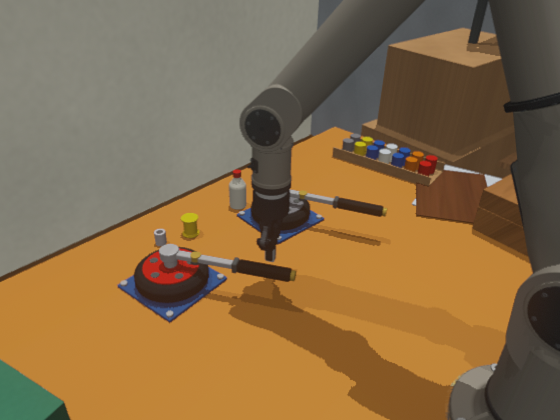

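The shut fingers are on the -y side of the red grip with about 36 mm of gap, and nothing else is near. Next I close the gap.

Call:
{"api": "carry_out", "payload": {"motion": "1 0 -7 0 0;1 0 -7 0 0;1 0 -7 0 0;1 0 -6 0 0;1 0 -6 0 0;1 0 -3 0 0;1 0 -2 0 0;1 0 -2 0 0"}}

```text
clock: 4.2
tcp_pos: [0.5258, 0.0614, 0.0624]
orientation: [3.055, 0.726, 0.001]
contact_force: [1.8, -4.3, -0.3]
grip_width: 0.0001
```

Call:
{"api": "carry_out", "payload": {"motion": "1 -1 -6 0 0.03;1 -1 -6 0 0.03;1 -1 -6 0 0.03;1 -1 -6 0 0.03;1 -1 -6 0 0.03;1 -1 -6 0 0.03;1 -1 -6 0 0.03;1 -1 -6 0 0.03"}}

```text
clock: 5.2
tcp_pos: [0.5006, 0.1048, 0.0623]
orientation: [3.121, 0.354, -0.0]
contact_force: [3.5, -2.7, 0.4]
grip_width: 0.0003
```

Call:
{"api": "carry_out", "payload": {"motion": "1 -0.5 -6 0 0.03;1 -0.5 -6 0 0.03;1 -0.5 -6 0 0.03;1 -0.5 -6 0 0.03;1 0 0 0 0;1 0 0 0 0;1 0 0 0 0;1 0 0 0 0"}}

```text
clock: 6.2
tcp_pos: [0.4946, 0.1278, 0.0623]
orientation: [-3.137, -0.169, -0.0]
contact_force: [-0.2, 0.1, -0.4]
grip_width: -0.0001
```

```bash
python3 - <<'E'
from h import *
o=r.get_obs();print(o['tcp_pos'],o['contact_force'],o['clock'])
a=grab_frame('scene')[:,:,::-1]
cv2.imwrite('pics/s2.png',cv2.resize(a[130:250,290:450],None,fx=5,fy=5))
E
```

```text
[0.49455406 0.12784783 0.06228932] [-0.18117255  0.09998827 -0.41572923] 6.2
```

View pics/s2.png

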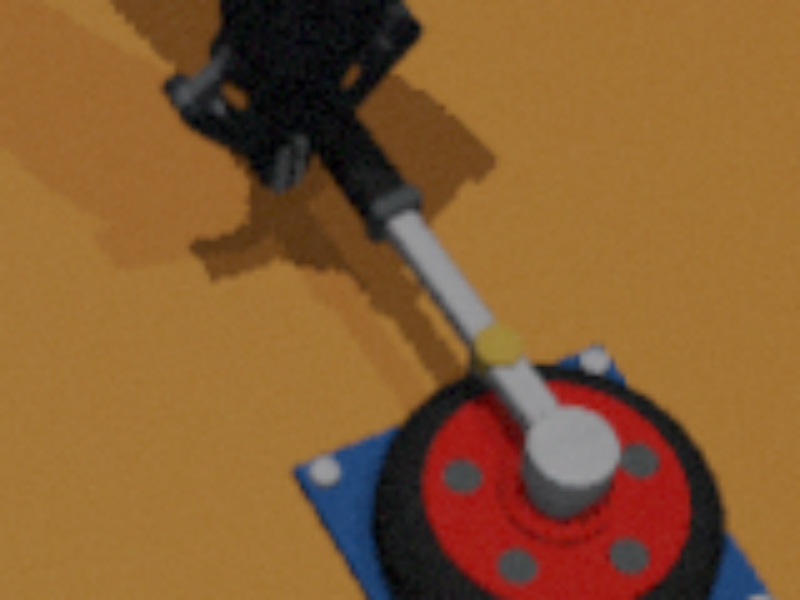

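The handle is still straight: the brass joint is in line with head and grip. It has turned about 0.35 rad. I'll keep going in small arcs and watch the force.

Call:
{"api": "carry_out", "payload": {"motion": "1 -0.5 -4 0 0.02;1 -0.5 -4 0 0.02;1 -0.5 -4 0 0.02;1 -0.5 -4 0 0.02;1 -0.5 -4 0 0.02;1 -0.5 -4 0 0.02;1 0 0 0 0;1 0 0 0 0"}}

```text
clock: 7.25
tcp_pos: [0.4898, 0.1504, 0.0622]
orientation: [3.14, -0.021, -0.001]
contact_force: [0.1, -7.4, 0.3]
grip_width: 0.0003
```

```bash
python3 - <<'E'
from h import *
o=r.get_obs();print(o['tcp_pos'],o['contact_force'],o['clock'])
a=grab_frame('scene')[:,:,::-1]
cv2.imwrite('pics/s3.png',cv2.resize(a[130:250,290:450],None,fx=5,fy=5))
E
```

```text
[0.4898058  0.15043878 0.06215094] [ 0.05672125 -7.44373548  0.32814983] 7.25
```

View pics/s3.png

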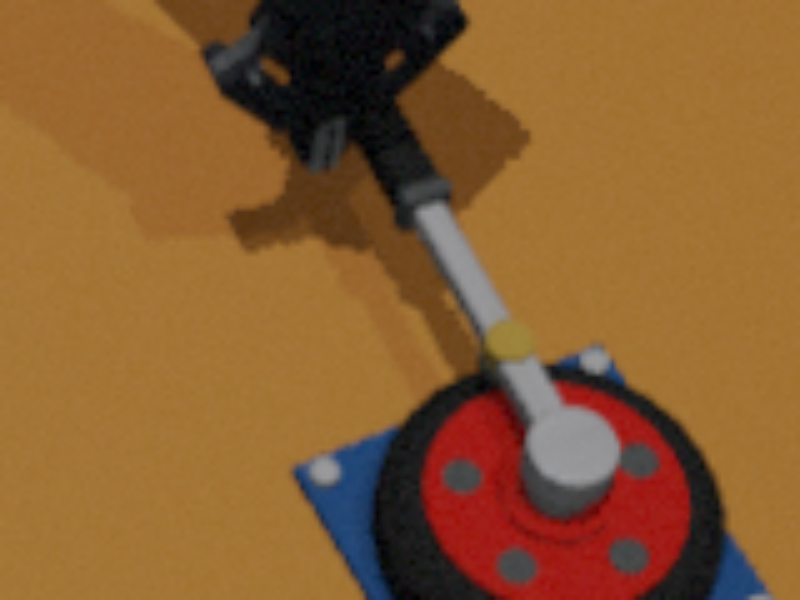

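At rest the force is 7.4 N, above the 4 N nut drag, and the handle is now along world x, so the nut is at its stop. Next I fold about the brass joint, roughly 0.35 rad.

Call:
{"api": "carry_out", "payload": {"motion": "1 -1 -7 0 0.05;1 -1 -7 0 0.05;1 -1 -7 0 0.05;1 -1 -7 0 0.05;1 -1 -7 0 0.05;1 -1 -7 0 0.05;1 0 0 0 0;1 0 0 0 0"}}

```text
clock: 8.3
tcp_pos: [0.4878, 0.1931, 0.0618]
orientation: [3.101, -0.488, -0.005]
contact_force: [-5.2, -5.3, 4.5]
grip_width: -0.0001
```

```bash
python3 - <<'E'
from h import *
o=r.get_obs();print(o['tcp_pos'],o['contact_force'],o['clock'])
a=grab_frame('scene')[:,:,::-1]
cv2.imwrite('pics/s4.png',cv2.resize(a[130:250,290:450],None,fx=5,fy=5))
E
```

```text
[0.48780042 0.19309956 0.06184501] [-5.24615743 -5.29466822  4.46200699] 8.3
```

View pics/s4.png

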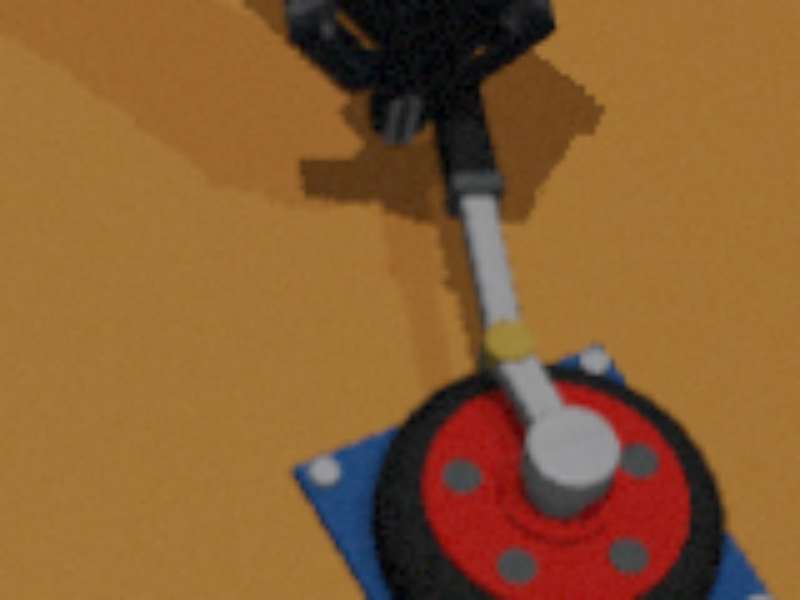

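The head has not moved and the handle is folded about 0.3 rad (17–18°) at the brass joint, so it has tripped. I back straight off, then lift.

Call:
{"api": "carry_out", "payload": {"motion": "1 0 5 0 0;1 0 10 0 0;1 0 15 0 0;1 0 15 0 0;1 0 15 0 0;1 0 0 -30 0;1 0 0 -50 0;1 0 0 -50 0"}}

```text
clock: 9.35
tcp_pos: [0.4709, 0.1356, 0.1935]
orientation: [3.103, -0.489, -0.001]
contact_force: [0.3, 0.6, -0.2]
grip_width: 0.0002
```

Call:
{"api": "carry_out", "payload": {"motion": "1 0 40 -30 0;1 0 40 0 0;1 0 40 0 0;1 0 30 0 0;1 0 0 0 0;1 0 0 0 0;1 0 0 0 0;1 0 0 0 0"}}

```text
clock: 10.35
tcp_pos: [0.4255, -0.0054, 0.2222]
orientation: [-3.104, 0.486, 0.0]
contact_force: [0.2, 0.8, -0.5]
grip_width: -0.0
```

```bash
python3 - <<'E'
from h import *
o=r.get_obs();print(o['tcp_pos'],o['contact_force'],o['clock'])
a=grab_frame('scene')[:,:,::-1]
cv2.imwrite('pics/s5.png',cv2.resize(a[130:250,290:450],None,fx=5,fy=5))
cv2.imwrite('pics/s5f.png',a)
E
```

```text
[ 0.42554918 -0.00540066  0.2222237 ] [ 0.24085147  0.82798269 -0.47118089] 10.35
```

View pics/s5.png

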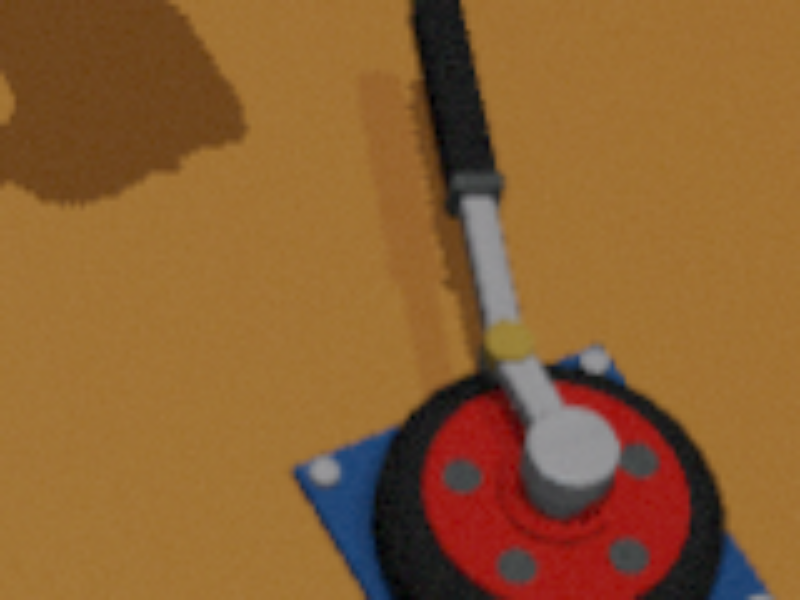

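View pics/s5f.png

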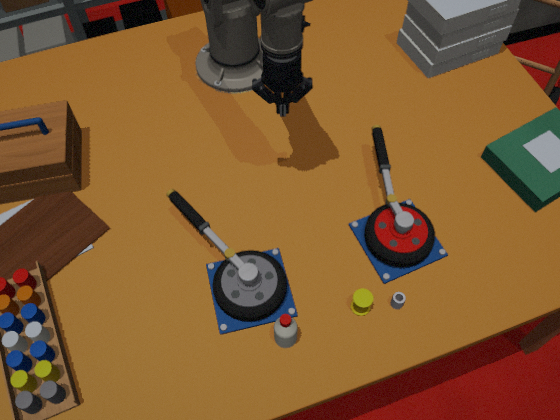

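```bash
python3 - <<'E'
from h import *
s=lambda x,y:((x+.5)/5-.5+290,(y+.5)/5-.5+130)
n=at('scene',s(572,446),.096);b=at('scene',s(509,341),.097);c=at('scene',s(479,205),.092);g=at('scene',s(440,0),.092)
b2=at('scene',s(497,320),.092)
a=lambda p,q:np.arctan2(*(q-p)[1::-1])
print(n,b,c,g,'head',a(b,n),'handle',a(g,c),a(c,b2),'fold',a(b,n)-a(g,c))
E
```

```text
[0.69645444 0.17750742 0.096     ] [0.63787896 0.17513703 0.097     ] [0.5620328  0.19744966 0.092     ] [0.4430458  0.23356125 0.092     ] head 0.040445146431396885 handle -0.29465728089855037 -0.3199872893457316 fold 0.33510242732994727
```

```bash
python3 -c "
from bench import r
print(r.hand_in())"
```

```text
the job is handed in; nothing more can be done
None
```

I tightened the red-centred wheel's nut until its wrench tripped, took the gripper clear and handed the job in at about 10.4 s.

- **Tightening:** I pushed the grip clockwise with the shut fingers for about 0.45 rad. The nut then met its stop: 7.4 N held at rest, against about 4 N of drag while turning.
- **Trip:** I folded the handle about the brass joint and stopped. The last picture gives a fold of about 0.3–0.34 rad (17–19°). That is past the 0.14 trip point and well short of 0.61. The wrench head stayed still during the fold.
- **Clear of everything:** The gripper backed off and lifted to z = 0.22 m. The force reading there was about 1 N, which is sensor noise.
- **Bystanders:** The grey-centred wheel's wrench, the spool, the bottle and the socket look unmoved in the final picture.

No check failed. The nut angle itself was never measured; that it is tight rests on the force and on the handle folding while the head stayed still.

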